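# Sort out the bent airer bar and roll the straight one to the rail

### The arm

A 6-joint arm with a two-finger parallel gripper is mounted at the origin on the work surface. World frame = base frame: x ahead of the robot, y to its left, z up, the work surface at z = 0. Lengths are in m, angles in rad, forces in N, time in s.
With the tool pointing down it reaches from about 0.275 to 0.875 m from the base axis. Payload 12.5 kg.
Tool frame: the origin (TCP) lies at the centre of the arm's flange, where the gripper is bolted on; the fingertips stand manip.tip_reach ahead of it and the grasp point (between the pads) lies 155 mm ahead of it (manip.tip_reach is the distance from the TCP to the fingertips, in m); z points along the fingers, y is the line along which they close (so a half turn about z gives the same grasp; the last joint's range is limited). The gripper opens to 85 mm and grips with 20 to 120 N. Pads are 22 mm wide; open, the fingers measure 114 mm over their backs; the gripper's body (76 mm by 85 mm) begins 54 mm behind the grasp point. The pads swing forward as they close: fully open they stand 13 mm farther back than shut.
Start: joints at [-1.421, 0.351, 1.652, -0, 1.139, -0.085], TCP at [0.128, -0.535, 0.405] pointing down, gripper open.
Joint ranges: [-2.75, 2.75], [-0.79, 2.1], [0.01, 2.65], [-1.57, 4.71], [0.07, 3.14], [-2.87, 2.87]. Speed limits (rad/s): [2.22, 2.22, 2.79, 3.14, 3.14, 3.14].

### API

Orientations are given as [roll, pitch, yaw] about the fixed x, y, z axes, in that order (R = Rz(yaw) Ry(pitch) Rx(roll)).
In Python, from bench import manip, eyes, spotter gives the robot as it stands. The module is installed in compiled form; this text tells all that it offers.
- The arm moves only by the tool play_rows, never from a script. Its argument "increments" is a list of rows, each an object with "dr": the turn, a rotation vector about the tool's x, y, z in rad, a list of three; "delta_pos": the shift along the tool's x, y, z in mm, a list of three; "grip": the opening in per cent of the stroke, from 0 (shut) to 100 (fully open). A call has 1 to 12 rows; each row shifts and turns the commanded pose from where the row before left it, along the tool's axes as they then stand; what a row does not reach is not made up. A row lasts 1/10 s, in which the tool goes at most 50 mm and 8.59 degrees, less where a joint would pass 70% of its speed; a pose out of reach is approached as far as the arm can. A call is refused whole if a number of a shift passes 50 or a number of a turn 0.15, either way. A call with a gripper value outside its range is refused whole. The fingers move at their own pace and stop on an object; "grip_force" is the grip in N (left out, the last holds). Time passes only in rows, so rows that do not move let the fingers close. It gives the time, the measured TCP pose, the force, the opening and the grip force at its end, in the units of the state.
- manip.state(): the state, without advancing time (a new reading comes with each control period).
- eyes.grab_frame(name): name is "side" or "top" or "wrist"; returns a dict with "image" (400x640x3 uint8, red, green, blue), "depth" (400x640 float32, m along the optical axis (not along the pixel's ray), 0 where there is no reading), "intrinsics" (3x3 intrinsics, pixels), "eye" and "rotation" of the camera in the world. Camera axes: x right, y down, z forward; pixel columns grow to the right and rows downward; lengths in m; the calibration is good to about 2 mm. The wrist camera is an equidistant fisheye: a pixel r from the principal point sees the ray r / f radians off the axis. A picture is of the moment at which its call begins.
- manip.hand_in(): hands the job in; it is judged then, once.
Trained networks look in a picture, given as the dict that the camera call returned (one of the last four; its "shot" number tells which), for a name from the list of things; names that differ only in an ending like _2 or _b are one class to them, and where a whole thing is asked for, a point or a joint stands for the part that bears it (a point fixed in the world has none). Each returns a list of dicts, best first, with "conf" (0 to 1); they miss things now and then, are a little off and sometimes report something else, mostly with a low value. They report only what shows in the picture. A call takes as long as a camera call. They do not tell look-alikes from the thing itself.
- spotter.look_for(query, picture): "bbox" ([left, top, width, height] as shares, 0 to 1, of the picture: columns of its width, rows of its height, round what is visible of it).
The state is a dict: "time_s": time; "q": joint angles; "qvel": joint speeds; "effort": joint torques, N m; "tcp_pos": TCP position; "eef_rot": TCP orientation; "force": force on the tool from outside, world axes, zero at the start; "moment": the same for the moment, N m; "opening": opening from 0.0 (shut) to 1.0 (fully open); "grip_force": force on a finger pad.
Only numpy, scipy, OpenCV 4.12 (cv2) and the standard library are available. Lean on these libraries where they do the work, as an engineer would, in place of code of your own. Each camera call takes 0.05 s, during which the arm holds its last target. There are 200 camera calls.

### The job

Two short wooden airer bars lie on the sleeve board. First take the bent one, which would wobble, off the board and put it in the aluminium hook tray; then roll the straight one along the top of the board, without lifting it, until it rests up against and parallel to the raised rail at the board's end. Let go of both.

Things in the scene. Friction and masses are not known exactly. Their poses are not given: they have to be found in the camera images.
- straight_bar: straight varnished wooden bar: round rod 22 mm thick, round-ended, 162 mm long overall, 60 g, smooth (friction about 0.4): rolls when pushed from the side and stops within a few cm when left. Origin at its middle, on its axis; its x runs along the bar. Lies across the sleeve board, parallel to the rail within 7 degrees, origin 11 mm above the board's top.
- bent_bar: the reject: same wood, thickness 22 mm, about 162 mm long, 60 g, but bent 23 degrees at its middle; lies flat across the sleeve board. x runs from end to end; the rod's axis at its middle is 7 mm from the origin towards +y, the round ends' centres at x +-70, y -7 mm; all 11 mm above the board. Either bar may be the nearer to the rail; they are 105 to 155 mm apart, nothing else on the board.
- sleeve_board: fixed wooden sleeve board on a low foot. Origin under it, on the work surface; flat level top 70 mm above, 170 mm wide along x (+-85 mm). Along y the top runs from a rounded nose at y = -185 mm to a raised rail with its inner face at y = +165 mm, 15 mm above the top, across the full width. A bar touching the rail has its axis at y = +154 mm.
- hook_tray: fixed open aluminium tray, 260 mm along x, 180 mm along y, walls 30 mm high, walls and floor 4 mm thick; origin under its centre, on the work surface. A few thin hooks lie along its -y side (y below -35 mm) and do not obstruct; the rest is free for the bar to lie along x.
Things that resemble listed ones, but are neither listed nor needed, are in the scene too. What is shaped like the straight_bar but black is not meant.

How it is judged:
By the outcome, as a careful person would: the job done as asked, in the order asked, and still so for the second after the job is handed in, with the robot touching nothing.
It also fails if it takes over 58 s, if anything falls off the work surface, if the arm or the gripper's body presses on something with over 40 N, if the wrist force passes 120 N, or if a joint passes its speed limit or range.

## Working session

There is one attempt and no reset: what is moved stays moved. The work goes in short steps, Python scripts to look and compute and a tool call to move; the robot and the scene stay as the last step left them, time stands still between calls to the robot, and variables do not carry over. Pictures are saved under pics/ and viewed, at most 10 in all, crops included, and the job is handed in when it is done.

Besides the shell and the picture viewer there is one more tool, called after ">>>" as name([rows], argument=value, ...), one row to a line, values as JSON. play_rows: Moves the arm, as the interface text tells. Its arguments: {"type":"object","properties":{"increments":{"type":"array"},"grip_force":{"type":"number"}},"required":["increments"]}

```bash
mkdir -p pics
cat > h.py <<'E'
import numpy as np, cv2
from bench import manip, eyes, spotter
def cloud(f):
    d=f["depth"];K=np.array(f["intrinsics"]);v,u=np.mgrid[:400,:640]
    P=np.stack([(u-K[0,2])/K[0,0]*d,(v-K[1,2])/K[1,1]*d,d],-1)
    return P@np.array(f["rotation"]).T+np.array(f["eye"])
def save(f,n): cv2.imwrite("pics/"+n,f["image"][:,:,::-1])
E
python3 - <<'E'
from h import *
s=manip.state();print(s["time_s"],s["tcp_pos"],s["eef_rot"],manip.tip_reach,s["opening"])
for n in ["top","side"]:
    f=eyes.grab_frame(n);save(f,n+"0.png");np.save(n+"0.npy",cloud(f));P=cloud(f)
    for q in ["straight_bar","bent_bar","sleeve_board","hook_tray"]:
        for r in spotter.look_for(q,f)[:3]:
            b=np.array(r["bbox"])*[640,400,640,400]
            c=P[int(b[1]+b[3]/2),int(b[0]+b[2]/2)]
            print(n,q,round(r["conf"],2),b.round(),c.round(3))
E
```

```text
0.0 [ 0.1279475  -0.53475347  0.40413265] [-3.14030926e+00 -1.08825504e-04  2.34768193e-01] 0.1734 0.9976749356965171Traceback (most recent call last):
  File "<stdin>", line 4, in <module>
  File "h.py", line 6, in cloud
    return P@np.array(f["rotation"]).T+np.array(f["eye"])
           ~~~~~~~~~~~~~~~~~~~~~~~~~~~^~~~~~~~~~~~~~~~~~~
ValueError: operands could not be broadcast together with shapes (400,640) (3,)
```

Run:
```python
from h import *
f=eyes.grab_frame("top")
print({k:v for k,v in f.items() if k not in("image","depth")})
```

```text
{'intrinsics': array([[464.94618682,   0.        , 315.01076892],
       [  0.        , 464.94618682, 200.21361283],
       [  0.        ,   0.        ,   1.        ]]), 'eye': array([0.30607213, 0.03161318, 1.43731621]), 'rotation': array([-3.03963843, -0.00425555, -1.58534137]), 'shot': 2}
```

```bash
sed -i 's/np.array(f\["rotation"\]).T/R.from_euler("xyz",f["rotation"]).as_matrix().T/; 1a from scipy.spatial.transform import Rotation as R' h.py
python3 - <<'E'
from h import *
for n in ["top","side"]:
    f=eyes.grab_frame(n);P=cloud(f);save(f,n+"0.png");np.save(n+"0.npy",P)
    for q in ["straight_bar","bent_bar","sleeve_board","hook_tray"]:
        for r in spotter.look_for(q,f)[:3]:
            b=np.array(r["bbox"])*[640,400,640,400]
            c=P[int(b[1]+b[3]/2),int(b[0]+b[2]/2)]
            print(n,q,round(r["conf"],2),b.round(),c.round(3))
E
```

```text
top straight_bar 0.83 [245. 229.  44.  36.] [0.31  0.174 0.023]
top straight_bar 0.79 [306. 141.  20.  54.] [0.539 0.02  0.09 ]
top straight_bar 0.7 [170. 258.  50.  25.] [0.245 0.388 0.023]
top bent_bar 0.66 [270. 148.  16.  47.] [0.532 0.134 0.088]
top bent_bar 0.44 [308. 140.  16.  56.] [0.541 0.02  0.092]
top sleeve_board 0.62 [216. 137. 126.  72.] [0.527 0.132 0.083]
top hook_tray 0.69 [383. 139.  76.  86.] [ 0.508 -0.305  0.002]
side straight_bar 0.79 [248. 181.  64.   6.] [0.55  0.02  0.089]
side straight_bar 0.71 [352. 238.  38.  53.] [0.31  0.181 0.019]
side straight_bar 0.6 [385. 321.  28.  79.] [0.241 0.396 0.02 ]
side bent_bar 0.74 [237. 216.  69.  13.] [0.544 0.145 0.092]
side sleeve_board 0.57 [232. 164.  84. 143.] [0.534 0.166 0.072]
side hook_tray 0.77 [267. 103.  92.  49.] [ 0.511 -0.305  0.003]
```

View pics/top0.png

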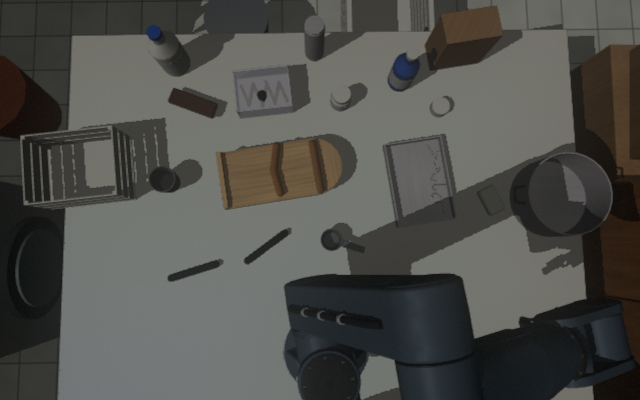

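View pics/side0.png

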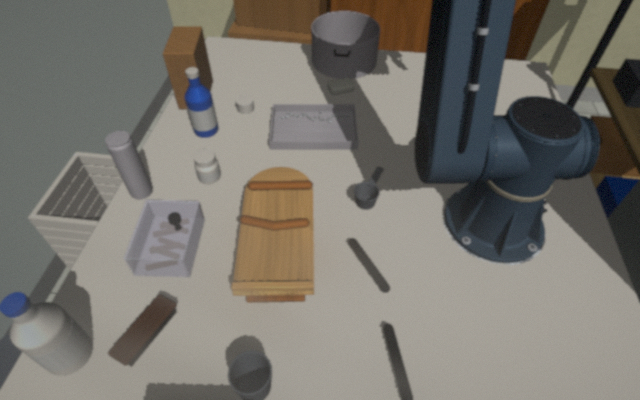

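Run:
```python
from h import *
for n in ["top","side"]:
    P=np.load(n+"0.npy");m=(P[...,0]>.4)&(P[...,0]<.68)&(P[...,1]>-.06)&(P[...,1]<.31)
    Q=P[m];z=Q[:,2]
    b=Q[(z>.062)&(z<.076)];print(n,"board z",np.median(b[:,2]),len(b))
    zb=np.median(b[:,2])
    # board outline
    r=cv2.minAreaRect((Q[(z>zb-.012)&(z<.12)][:,:2]*1000).astype(np.float32));print("rect",r)
    h=((P[...,2]>zb+.008)&(P[...,2]<.12)&m).astype(np.uint8)
    k,L,st,c=cv2.connectedComponentsWithStats(h)
    for i in range(1,k):
        if st[i,4]<40: continue
        A=P[L==i];mu=A[:,:2].mean(0);w,V=np.linalg.eigh(np.cov(A[:,:2].T));d=V[:,1]*np.sign(V[0,1])
        t=(A[:,:2]-mu)@d;o=(A[:,:2]-mu)@[-d[1],d[0]]
        print(n,st[i],mu.round(4),"ang",np.degrees(np.arctan2(d[1],d[0])).round(2),"len",np.ptp(t).round(3),"mid t",((t.max()+t.min())/2).round(4),"w",np.ptp(o).round(3),"zmax",A[:,2].max().round(4))
        bins=np.linspace(t.min(),t.max(),8);j=np.digitize(t,bins)
        print("   offs",[float(np.round(1000*np.median(o[j==q]),1)) for q in range(1,8)])
    m=(P[...,0]>.35)&(P[...,0]<.66)&(P[...,1]>-.45)&(P[...,1]<-.1)&(P[...,2]>.015)&(P[...,2]<.04)
    if n=="top":
        h=m.astype(np.uint8);k,L,st,c=cv2.connectedComponentsWithStats(h,connectivity=8)
        for i in range(1,k):
            if st[i,4]>40: print("tray",st[i],cv2.minAreaRect((P[L==i][:,:2]*1000).astype(np.float32)),np.percentile(P[L==i][:,2],95))
f=cv2.imread("pics/top0.png")
cv2.imwrite("pics/c.png",cv2.resize(f[125:235,205:465],None,fx=3,fy=3,interpolation=cv2.INTER_CUBIC))
```

```text
top board z 0.07012362927853011 5410
rect ((533.8642578125, 123.5003662109375), (171.55548095703125, 364.4369812011719), 8.5040864944458)
top [309 140  16  53 392] [0.5445 0.0182] ang 9.26 len 0.157 mid t 0.0011 w 0.022 zmax 0.1003
   offs [0.1, 0.2, 0.2, -0.0, 0.2, 0.4, -0.6]
top [270 143  14  54 398] [0.5359 0.1361] ang 4.08 len 0.159 mid t 0.0012 w 0.035 zmax 0.0988
   offs [-5.7, -1.5, 2.7, 6.7, 2.4, -2.4, -5.5]
top [217 152  13  57 290] [0.505  0.2946] ang 7.97 len 0.17 mid t 0.0032 w 0.017 zmax 0.0941
   offs [-0.3, -0.1, 0.5, 0.6, 0.4, 0.2, -1.1]
tray [384 136  73  92 625] ((505.4097595214844, -298.6443786621094), (260.07208251953125, 183.0597686767578), 8.053214073181152) 0.03439170843953203
side board z 0.06918124743535936 7021
rect ((537.456298828125, 124.75390625), (170.1759033203125, 368.54119873046875), 8.668852806091309)
side [247 181  66   9 530] [0.549 0.025] ang 9.07 len 0.161 mid t -0.001 w 0.023 zmax 0.0941
   offs [0.7, 1.0, 1.8, 2.0, 1.1, 0.6, 1.6]
side [240 215  69  16 628] [0.5385 0.1429] ang 4.3 len 0.158 mid t 0.0008 w 0.034 zmax 0.0946
   offs [-4.4, 0.2, 4.8, 8.0, 4.3, 0.1, -5.0]
side [231 281  83   9 567] [0.5017 0.2971] ang 7.39 len 0.169 mid t 0.0098 w 0.018 zmax 0.0889
   offs [-0.2, 0.1, 1.1, 2.3, 0.8, -0.5, -1.8]
```

View pics/c.png

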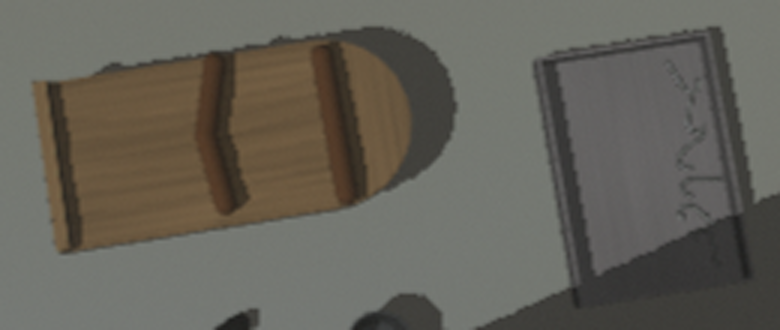

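The pictures show the board at (216–342, 137–209), with the rail on the left. The bent bar at (278,169) is nearer the rail, and the straight bar is at (318,166) by the nose. The tray is at (420,180) with its hooks on the right. The bars at (268,246) and (195,270) are the black look-alikes, so I'll leave them alone.

>>> play_rows([
  {"dr": [0,0,0.08],"delta_pos": [0,0,0],"grip": 100},
  {"dr": [0,0,0.081],"delta_pos": [0,0,0],"grip": 100},
  {"dr": [0,0,0],"delta_pos": [22.9,-32.3,0],"grip": 100},
  {"dr": [0,0,0],"delta_pos": [22.9,-32.3,0],"grip": 100},
  {"dr": [0,0,0],"delta_pos": [22.9,-32.3,0],"grip": 100},
  {"dr": [0,0,0],"delta_pos": [22.9,-32.3,0],"grip": 100},
  {"dr": [0,0,0],"delta_pos": [22.9,-32.3,0],"grip": 100},
  {"dr": [0,0,0],"delta_pos": [22.9,-32.3,0],"grip": 100},
  {"dr": [0,0,0],"delta_pos": [22.9,-32.3,0],"grip": 100},
  {"dr": [0,0,0],"delta_pos": [22.9,-32.3,0],"grip": 100},
  {"dr": [0,0,0],"delta_pos": [22.9,-32.3,0],"grip": 100},
  {"dr": [0,0,0],"delta_pos": [22.9,-32.3,0],"grip": 100},
], grip_force=40)

```text
time_s: 1.8
tcp_pos: [0.333, -0.1944, 0.4049]
eef_rot: [3.141, -0.001, 0.074]
force: [0.4, -0.6, -0.1]
opening: 1.0
grip_force: 0.0
```

>>> play_rows([
  {"dr": [0,0,0],"delta_pos": [22.9,-32.3,0],"grip": 100},
  {"dr": [0,0,0],"delta_pos": [22.9,-32.3,0],"grip": 100},
  {"dr": [0,0,0],"delta_pos": [22.9,-32.3,0],"grip": 100},
  {"dr": [0,0,0],"delta_pos": [22.9,-32.3,0],"grip": 100},
  {"dr": [0,0,0],"delta_pos": [22.9,-32.3,0],"grip": 100},
  {"dr": [0,0,0],"delta_pos": [22.9,-32.3,0],"grip": 100},
  {"dr": [0,0,0],"delta_pos": [22.9,-32.3,0],"grip": 100},
  {"dr": [0,0,0],"delta_pos": [22.9,-32.3,0],"grip": 100},
  {"dr": [0,0,0],"delta_pos": [22.9,-32.3,0],"grip": 100},
  {"dr": [0,0,0],"delta_pos": [22.9,-32.3,0],"grip": 100},
  {"dr": [0,0,0],"delta_pos": [0,0,0],"grip": 100},
  {"dr": [0,0,0],"delta_pos": [0,0,0],"grip": 100},
])

```text
time_s: 3.0
tcp_pos: [0.5371, 0.1436, 0.4043]
eef_rot: [3.141, 0.001, 0.075]
force: [0.1, -0.0, 1.0]
opening: 0.996
grip_force: 0.0
```

```bash
cat >> h.py <<'E'
def wcloud(f):
    d=f["depth"];K=np.array(f["intrinsics"]);v,u=np.mgrid[:400,:640]
    x=(u-K[0,2])/K[0,0];y=(v-K[1,2])/K[1,1];r=np.hypot(x,y)+1e-9
    s=np.tan(np.minimum(r,1.5))/r*d
    return np.stack([x*s,y*s,d],-1)@R.from_euler("xyz",f["rotation"]).as_matrix().T+np.array(f["eye"])
E
python3 - <<'E'
from h import *
s=manip.state();print(s["time_s"],s["tcp_pos"],s["eef_rot"],s["force"],manip.tip_reach)
f=eyes.grab_frame("wrist");P=wcloud(f);save(f,"w1.png")
m=(P[...,0]>.4)&(P[...,0]<.68)&(P[...,1]>-.06)&(P[...,1]<.31)
zb=np.median(P[m&(P[...,2]>.05)&(P[...,2]<.078)][:,2]);print("zb",zb)
h=((P[...,2]>zb+.008)&(P[...,2]<.12)&m).astype(np.uint8)
k,L,st,c=cv2.connectedComponentsWithStats(h)
for i in range(1,k):
    if st[i,4]<40: continue
    A=P[L==i];r=cv2.minAreaRect((A[:,:2]*1000).astype(np.float32));print(st[i],np.round(r[0],1),np.round(r[1],1),r[2],A[:,2].max())
E
```

```text
3.0 [0.53707797 0.14358588 0.40429933] [3.14141563e+00 7.43733092e-04 7.50828556e-02] [ 0.0713972  -0.01116541  0.95626383] 0.1734
zb 0.06924454608052735
[ 310  103   37  161 3593] [537.9 138.5] [159.4  34. ] 4.466258525848389 0.0935186688953018
[ 432  108   24  150 2996] [548.6  20.4] [156.2  22.9] 9.047188758850098 0.09393276505218168
[ 162  123   33  150 1993] [511.7 297. ] [164.6  16.2] 8.406102180480957 0.0865279825004322
```

View pics/w1.png

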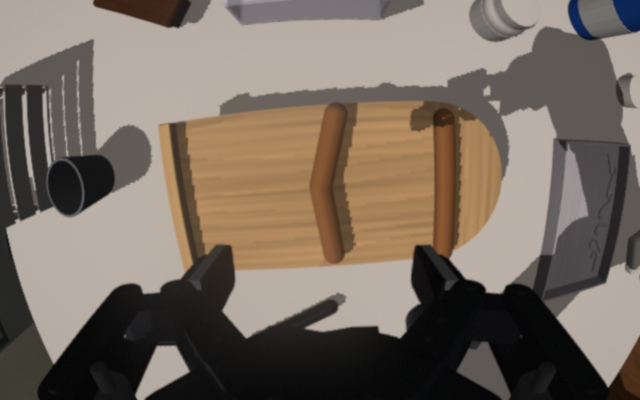

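The wrist view confirms it: the bent bar runs (310–347, 103–264) with its kink towards the rail, and the straight bar is at (444,183). Next I'll lower and grip the bent bar.

>>> play_rows([
  {"dr": [0,0,0],"delta_pos": [0,0,26],"grip": 100},
  {"dr": [0,0,0],"delta_pos": [0,0,26],"grip": 100},
  {"dr": [0,0,0],"delta_pos": [0,0,26],"grip": 100},
  {"dr": [0,0,0],"delta_pos": [0,0,26],"grip": 90},
  {"dr": [0,0,0],"delta_pos": [0,0,26],"grip": 80},
  {"dr": [0,0,0],"delta_pos": [0,0,16],"grip": 80},
  {"dr": [0,0,0],"delta_pos": [0,0,9],"grip": 80},
  {"dr": [0,0,0],"delta_pos": [0,0,0],"grip": 80},
  {"dr": [0,0,0],"delta_pos": [0,0,0],"grip": 80},
])

```text
time_s: 3.95
tcp_pos: [0.5373, 0.1428, 0.2505]
eef_rot: [-3.141, -0.001, 0.073]
force: [0.7, -0.5, 0.1]
opening: 0.799
grip_force: 0.0
```

>>> play_rows([
  {"dr": [0,0,0],"delta_pos": [0,0,0],"grip": 50},
  {"dr": [0,0,0],"delta_pos": [0,0,0],"grip": 30},
  {"dr": [0,0,0],"delta_pos": [0,0,0],"grip": 15},
  {"dr": [0,0,0],"delta_pos": [0,0,0],"grip": 10},
  {"dr": [0,0,0],"delta_pos": [0,0,0],"grip": 10},
  {"dr": [0,0,0],"delta_pos": [0,0,0],"grip": 10},
  {"dr": [0,0,0],"delta_pos": [0,0,0],"grip": 10},
  {"dr": [0,0,0],"delta_pos": [0,0,0],"grip": 10},
])

```text
time_s: 4.75
tcp_pos: [0.5372, 0.1433, 0.2503]
eef_rot: [-3.142, -0.001, 0.074]
force: [-1.5, 0.3, 5.4]
opening: 0.256
grip_force: 38.0
```

>>> play_rows([
  {"dr": [0,0,0],"delta_pos": [0,0,-10],"grip": 10},
  {"dr": [0,0,0],"delta_pos": [0,0,-20],"grip": 10},
  {"dr": [0,0,0],"delta_pos": [0,0,-25],"grip": 10},
  {"dr": [0,0,0],"delta_pos": [0,0,-25],"grip": 10},
  {"dr": [0,0,-0.033],"delta_pos": [0,0,-20],"grip": 10},
  {"dr": [0,0,-0.033],"delta_pos": [0,0,0],"grip": 10},
])

```text
time_s: 5.35
tcp_pos: [0.5375, 0.1432, 0.3532]
eef_rot: [-3.141, -0.005, 0.141]
force: [-0.6, -0.1, -1.6]
opening: 0.255
grip_force: 38.4
```

>>> play_rows([
  {"dr": [0,0,0],"delta_pos": [-7.8,34.4,0],"grip": 10},
  {"dr": [0,0,0],"delta_pos": [-7.8,34.4,0],"grip": 10},
  {"dr": [0,0,0],"delta_pos": [-7.8,34.4,0],"grip": 10},
  {"dr": [0,0,0],"delta_pos": [-7.8,34.4,0],"grip": 10},
  {"dr": [0,0,0],"delta_pos": [-7.8,34.4,0],"grip": 10},
  {"dr": [0,0,0],"delta_pos": [-7.8,34.4,0],"grip": 10},
  {"dr": [0,0,0],"delta_pos": [-7.8,34.4,0],"grip": 10},
  {"dr": [0,0,0],"delta_pos": [-7.8,34.4,0],"grip": 10},
  {"dr": [0,0,0],"delta_pos": [-7.8,34.4,0],"grip": 10},
  {"dr": [0,0,0],"delta_pos": [-7.8,34.4,0],"grip": 10},
  {"dr": [0,0,0],"delta_pos": [-7.8,34.4,0],"grip": 10},
  {"dr": [0,0,0],"delta_pos": [-7.8,34.4,0],"grip": 10},
])

```text
time_s: 6.55
tcp_pos: [0.5015, -0.2801, 0.3504]
eef_rot: [3.141, -0.0, 0.14]
force: [0.1, 0.0, 0.2]
opening: 0.257
grip_force: 38.4
```

Run:
```python
from h import *
s=manip.state();print(s["time_s"],s["tcp_pos"],s["eef_rot"],s["force"],s["opening"])
f=eyes.grab_frame("side");P=cloud(f);m=(P[...,0]>.35)&(P[...,0]<.68)&(P[...,1]>-.45)&(P[...,1]<-.1)&(P[...,2]>.005)&(P[...,2]<.04)
print(np.percentile(P[m][:,2],[50,98]))
m=(P[...,0]>.4)&(P[...,0]<.68)&(P[...,1]>-.06)&(P[...,1]<.31)
save(f,"s2.png")
```

```text
6.55 [ 0.50151629 -0.28012177  0.35040448] [ 3.14133263e+00 -3.15296811e-04  1.39690258e-01] [0.05639792 0.01681769 0.1925699 ] 0.2573664238067103
[0.01465029 0.03126102]
```

View pics/s2.png

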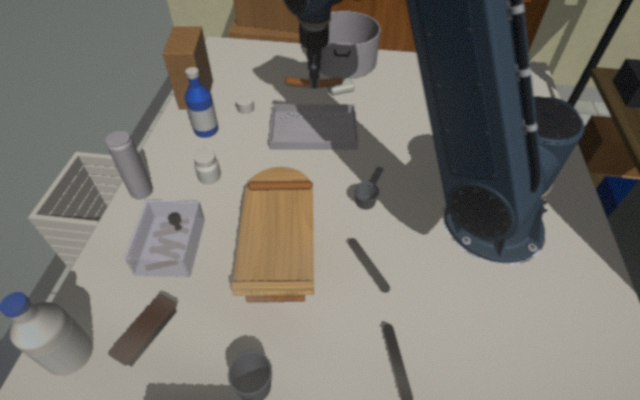

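The side view shows the bent bar held above the tray at (315,83), with the straight bar still in place. I'll lower it into the tray.

>>> play_rows([
  {"dr": [0,0,0],"delta_pos": [0,0,26],"grip": 10},
  {"dr": [0,0,0],"delta_pos": [0,0,26],"grip": 10},
  {"dr": [0,0,0],"delta_pos": [0,0,26],"grip": 10},
  {"dr": [0,0,0],"delta_pos": [0,0,26],"grip": 10},
  {"dr": [0,0,0],"delta_pos": [0,0,26],"grip": 10},
  {"dr": [0,0,0],"delta_pos": [0,0,16],"grip": 10},
  {"dr": [0,0,0],"delta_pos": [0,0,10],"grip": 10},
  {"dr": [0,0,0],"delta_pos": [0,0,8],"grip": 10},
  {"dr": [0,0,0],"delta_pos": [0,0,0],"grip": 10},
  {"dr": [0,0,0],"delta_pos": [0,0,0],"grip": 10},
])

```text
time_s: 7.6
tcp_pos: [0.5022, -0.2789, 0.1864]
eef_rot: [3.141, -0.001, 0.14]
force: [0.1, 0.3, -0.1]
opening: 0.247
grip_force: 38.5
```

>>> play_rows([
  {"dr": [0,0,0],"delta_pos": [0,0,0],"grip": 30},
  {"dr": [0,0,0],"delta_pos": [0,0,0],"grip": 40},
  {"dr": [0,0,0],"delta_pos": [0,0,0],"grip": 55},
  {"dr": [0,0,0],"delta_pos": [0,0,0],"grip": 55},
  {"dr": [0,0,0],"delta_pos": [0,0,0],"grip": 55},
  {"dr": [0,0,0],"delta_pos": [0,0,-10],"grip": 55},
  {"dr": [0,0,0],"delta_pos": [0,0,-30],"grip": 55},
  {"dr": [0,0,0],"delta_pos": [0,0,-30],"grip": 55},
  {"dr": [0,0,0],"delta_pos": [0,0,-30],"grip": 55},
  {"dr": [0,0,0],"delta_pos": [0,0,-30],"grip": 55},
  {"dr": [0,0,0],"delta_pos": [0,0,-30],"grip": 55},
])

```text
time_s: 8.7
tcp_pos: [0.5017, -0.2785, 0.3477]
eef_rot: [3.141, -0.0, 0.14]
force: [-0.2, 0.2, -0.9]
opening: 0.549
grip_force: 0.0
```

>>> play_rows([
  {"dr": [0,0,0],"delta_pos": [9.8,-28.4,0],"grip": 100},
  {"dr": [0,0,0],"delta_pos": [9.8,-28.4,0],"grip": 100},
  {"dr": [0,0,0],"delta_pos": [9.8,-28.4,0],"grip": 100},
  {"dr": [0,0,0],"delta_pos": [9.8,-28.4,0],"grip": 100},
  {"dr": [0,0,0],"delta_pos": [9.8,-28.4,0],"grip": 100},
  {"dr": [0,0,0],"delta_pos": [9.8,-28.4,0],"grip": 100},
  {"dr": [0,0,0],"delta_pos": [9.8,-28.4,0],"grip": 100},
  {"dr": [0,0,0],"delta_pos": [9.8,-28.4,0],"grip": 100},
  {"dr": [0,0,0],"delta_pos": [9.8,-28.4,0],"grip": 100},
])

```text
time_s: 9.6
tcp_pos: [0.5536, -0.012, 0.3465]
eef_rot: [3.141, -0.001, 0.14]
force: [-0.2, -0.6, -0.1]
opening: 1.0
grip_force: 0.0
```

>>> play_rows([
  {"dr": [0,0,-0.1315],"delta_pos": [0,0,0],"grip": 100},
  {"dr": [0,0,-0.1315],"delta_pos": [0,0,0],"grip": 100},
  {"dr": [0,0,-0.1315],"delta_pos": [0,0,0],"grip": 100},
  {"dr": [0,0,-0.1315],"delta_pos": [0,0,0],"grip": 100},
  {"dr": [0,0,-0.1315],"delta_pos": [0,0,0],"grip": 100},
  {"dr": [0,0,-0.1315],"delta_pos": [0,0,0],"grip": 100},
  {"dr": [0,0,-0.1315],"delta_pos": [0,0,0],"grip": 100},
  {"dr": [0,0,-0.1315],"delta_pos": [0,0,0],"grip": 100},
  {"dr": [0,0,-0.1315],"delta_pos": [0,0,0],"grip": 100},
  {"dr": [0,0,-0.1315],"delta_pos": [0,0,0],"grip": 100},
  {"dr": [0,0,-0.1315],"delta_pos": [0,0,0],"grip": 100},
  {"dr": [0,0,-0.1315],"delta_pos": [0,0,0],"grip": 100},
])

```text
time_s: 10.8
tcp_pos: [0.5535, -0.0133, 0.3464]
eef_rot: [3.141, 0.0, 1.723]
force: [-0.8, 0.0, -0.1]
opening: 0.994
grip_force: 0.0
```

Run:
```python
from h import *
s=manip.state();print(s["time_s"],s["tcp_pos"],s["eef_rot"],s["q"][5],s["opening"],manip.tip_reach)
f=eyes.grab_frame("side");P=cloud(f)
t=s["tcp_pos"]
m=(abs(P[...,0]-t[0])<.09)&(abs(P[...,1]-t[1])<.03)&(P[...,2]>.12)&(P[...,2]<.35)
print("tip z",np.sort(P[m][:,2])[:10].round(4),m.sum())
A=P[m&(P[...,2]<.24)];print(np.percentile(A[:,0],[2,98]),np.percentile(A[:,1],[2,98]))
m=(P[...,0]>.35)&(P[...,0]<.66)&(P[...,1]>-.4)&(P[...,1]<-.2)&(P[...,2]>.005)&(P[...,2]<.06)
f2=eyes.grab_frame("top");im=f2["image"]
cv2.imwrite("pics/m.png",np.vstack([cv2.resize(f["image"][60:310,180:420],None,fx=1.6,fy=1.6)[:280],cv2.resize(im[120:260,200:480],(384,192))])[:,:,::-1])
```

```text
10.8 [ 0.55351448 -0.01328299  0.34643501] [3.14115021e+00 1.30098201e-04 1.72325461e+00] -0.2605255545182185 0.9942533271689857 0.1734
tip z [0.1868 0.1875 0.188  0.1894 0.1898 0.1907 0.1912 0.1912 0.1916 0.1917] 1721
[0.48661366 0.62188997] [-0.02844951  0.00919998]
```

View pics/m.png

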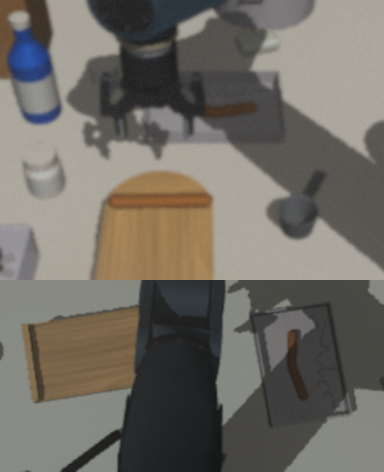

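The bent bar lies in the tray, clear of the hooks (lower panel, 295,365). The fingers are behind the straight bar and span it. Open, the tips reach about 160 mm. Now I'll lower and roll the bar.

>>> play_rows([
  {"dr": [0,0,0],"delta_pos": [0,0,25],"grip": 100},
  {"dr": [0,0,0],"delta_pos": [0,0,25],"grip": 100},
  {"dr": [0,0,0],"delta_pos": [0,0,25],"grip": 100},
  {"dr": [0,0,0],"delta_pos": [0,0,20],"grip": 100},
  {"dr": [0,0,0],"delta_pos": [0,0,10],"grip": 100},
  {"dr": [0,0,0],"delta_pos": [0,0,6],"grip": 100},
  {"dr": [0,0,0],"delta_pos": [0,0,0],"grip": 100},
  {"dr": [0,0,0],"delta_pos": [0,0,0],"grip": 100},
])

```text
time_s: 11.7
tcp_pos: [0.5539, -0.0133, 0.2355]
eef_rot: [3.14, 0.0, 1.717]
force: [-0.1, 0.1, 0.5]
opening: 1.004
grip_force: 0.0
```

>>> play_rows([
  {"dr": [0,0,0],"delta_pos": [2,0,0],"grip": 100},
  {"dr": [0,0,0],"delta_pos": [2,0,0],"grip": 100},
  {"dr": [0,0,0],"delta_pos": [3,0,0],"grip": 100},
  {"dr": [0,0,0],"delta_pos": [3,0,0],"grip": 100},
  {"dr": [0,0,0],"delta_pos": [3,0,0],"grip": 100},
  {"dr": [0,0,0],"delta_pos": [4,0,0],"grip": 100},
  {"dr": [0,0,0],"delta_pos": [5,0,0],"grip": 100},
  {"dr": [0,0,0],"delta_pos": [6,0,0],"grip": 100},
  {"dr": [0,0,0],"delta_pos": [6,0,0],"grip": 100},
  {"dr": [0,0,0],"delta_pos": [6,0,0],"grip": 100},
  {"dr": [0,0,0],"delta_pos": [6,0,0],"grip": 100},
  {"dr": [0,0,0],"delta_pos": [6,0,0],"grip": 100},
])

```text
time_s: 12.9
tcp_pos: [0.546, 0.0387, 0.2347]
eef_rot: [-3.142, -0.0, 1.718]
force: [0.2, -0.2, 0.3]
opening: 0.998
grip_force: 0.0
```

```bash
cat > bars.py <<'E'
from h import *
s=manip.state();print(s["time_s"],s["tcp_pos"].round(4),s["eef_rot"].round(4),s["force"].round(1))
f=eyes.grab_frame("side");P=cloud(f);m=(P[...,0]>.4)&(P[...,0]<.68)&(P[...,1]>-.06)&(P[...,1]<.31)
h=((P[...,2]>.077)&(P[...,2]<.1)&m).astype(np.uint8)
k,L,st,c=cv2.connectedComponentsWithStats(h)
for i in range(1,k):
    if st[i,4]<40: continue
    A=P[L==i];r=cv2.minAreaRect((A[:,:2]*1000).astype(np.float32));print(st[i],np.round(r[0],1),np.round(r[1],1),r[2],A[:,2].max())
save(f,"s_%d.png"%(s["time_s"]*10))
E
python3 bars.py
```

```text
12.9 [0.546  0.0387 0.2347] [-3.1416 -0.      1.7179] [ 0.2 -0.2  0.3]
[246 186  67  17 628] [543.6  51.5] [159.3  44.7] 8.563673973083496 0.09943770406501651
[231 281  83   9 566] [511.3 297.7] [168.8  17. ] 8.007084846496582 0.08839221887454529
```

>>> play_rows([
  {"dr": [0,0,0],"delta_pos": [6,0,0],"grip": 100},
  {"dr": [0,0,0],"delta_pos": [7,0,0],"grip": 100},
  {"dr": [0,0,0],"delta_pos": [8,0,0],"grip": 100},
  {"dr": [0,0,0],"delta_pos": [8,0,0],"grip": 100},
  {"dr": [0,0,0],"delta_pos": [8,0,0],"grip": 100},
  {"dr": [0,0,0],"delta_pos": [8,0,0],"grip": 100},
  {"dr": [0,0,0],"delta_pos": [8,0,0],"grip": 100},
  {"dr": [0,0,0],"delta_pos": [8,0,0],"grip": 100},
  {"dr": [0,0,0],"delta_pos": [8,0,0],"grip": 100},
  {"dr": [0,0,0],"delta_pos": [8,0,0],"grip": 100},
  {"dr": [0,0,0],"delta_pos": [7,0,0],"grip": 100},
  {"dr": [0,0,0],"delta_pos": [6,0,0],"grip": 100},
])

```text
time_s: 14.15
tcp_pos: [0.5328, 0.1278, 0.2347]
eef_rot: [-3.142, -0.0, 1.718]
force: [0.4, -0.4, -0.1]
opening: 1.0
grip_force: 0.0
```

>>> play_rows([
  {"dr": [0,0,0],"delta_pos": [6,0,0],"grip": 100},
  {"dr": [0,0,0],"delta_pos": [6,0,0],"grip": 100},
  {"dr": [0,0,0],"delta_pos": [6,0,0],"grip": 100},
  {"dr": [0,0,0],"delta_pos": [6,0,0],"grip": 100},
  {"dr": [0,0,0],"delta_pos": [6,0,0],"grip": 100},
  {"dr": [0,0,0],"delta_pos": [5,0,0],"grip": 100},
  {"dr": [0,0,0],"delta_pos": [5,0,0],"grip": 100},
  {"dr": [0,0,0],"delta_pos": [5,0,0],"grip": 100},
  {"dr": [0,0,0],"delta_pos": [5,0,0],"grip": 100},
  {"dr": [0,0,0],"delta_pos": [5,0,0],"grip": 100},
  {"dr": [0,0,0],"delta_pos": [5,0,0],"grip": 100},
  {"dr": [0,0,0],"delta_pos": [5,0,0],"grip": 100},
])

```text
time_s: 15.35
tcp_pos: [0.5233, 0.1919, 0.2347]
eef_rot: [-3.142, -0.0, 1.718]
force: [-0.1, -1.4, -0.6]
opening: 0.997
grip_force: 0.0
```

```bash
python3 bars.py
```

```text
15.35 [0.5233 0.1919 0.2347] [-3.1416 -0.      1.7178] [-0.1 -1.4 -0.6]
[239 236  74  21 770] [521.7 203.8] [159.2  45. ] 7.279298782348633 0.09996091512700023
[231 281  83   9 567] [511.4 297.5] [169.   17.8] 8.522945404052734 0.08799000272844615
```

>>> play_rows([
  {"dr": [0,0,0],"delta_pos": [5,0,0],"grip": 100},
  {"dr": [0,0,0],"delta_pos": [5,0,0],"grip": 100},
  {"dr": [0,0,0],"delta_pos": [5,0,0],"grip": 100},
  {"dr": [0,0,0],"delta_pos": [5,0,0],"grip": 100},
  {"dr": [0,0,0],"delta_pos": [5,0,0],"grip": 100},
  {"dr": [0,0,0],"delta_pos": [5,0,0],"grip": 100},
  {"dr": [0,0,0],"delta_pos": [5,0,0],"grip": 100},
  {"dr": [0,0,0],"delta_pos": [5,0,0],"grip": 100},
  {"dr": [0,0,0],"delta_pos": [4,0,0],"grip": 100},
  {"dr": [0,0,0],"delta_pos": [4,0,0],"grip": 100},
  {"dr": [0,0,0],"delta_pos": [3,0,0],"grip": 100},
  {"dr": [0,0,0],"delta_pos": [2,0,0],"grip": 100},
])

```text
time_s: 16.6
tcp_pos: [0.5155, 0.2442, 0.2347]
eef_rot: [3.142, -0.0, 1.718]
force: [0.2, 0.6, 0.1]
opening: 0.999
grip_force: 0.0
```

```bash
python3 bars.py
```

```text
16.6 [0.5155 0.2442 0.2347] [ 3.1416 -0.      1.7179] [0.2 0.6 0.1]
[237 257  77  21 833] [511.8 258.5] [159.4  42.5] 5.950797080993652 0.09915272888144777
[231 281  83   9 569] [511.4 297.8] [169.  17.] 8.140750885009766 0.08883950307033472
```

>>> play_rows([
  {"dr": [0,0,0],"delta_pos": [1.5,0,0],"grip": 100},
  {"dr": [0,0,0],"delta_pos": [1.5,0,0],"grip": 100},
  {"dr": [0,0,0],"delta_pos": [1.5,0,0],"grip": 100},
  {"dr": [0,0,0],"delta_pos": [1.5,0,0],"grip": 100},
  {"dr": [0,0,0],"delta_pos": [1,0,0],"grip": 100},
])

```text
time_s: 17.15
tcp_pos: [0.5145, 0.2509, 0.2347]
eef_rot: [3.142, -0.0, 1.718]
force: [-0.2, 0.5, 0.6]
opening: 1.0
grip_force: 0.0
```

>>> play_rows([
  {"dr": [0,0,0],"delta_pos": [1,0,0],"grip": 100},
  {"dr": [0,0,0],"delta_pos": [1,0,0],"grip": 100},
  {"dr": [0,0,0],"delta_pos": [0.5,0,0],"grip": 100},
])

```text
time_s: 17.45
tcp_pos: [0.5142, 0.2534, 0.2347]
eef_rot: [3.142, -0.0, 1.718]
force: [-0.3, -0.9, 0.4]
opening: 1.004
grip_force: 0.0
```

```bash
python3 bars.py
python3 - <<'E'
from h import *
f=eyes.grab_frame("side");cv2.imwrite("pics/fin.png",cv2.resize(f["image"][220:320,210:340,::-1],None,fx=5,fy=5,interpolation=cv2.INTER_CUBIC))
E
```

```text
17.45 [0.5142 0.2534 0.2347] [ 3.1416 -0.      1.7178] [-0.3 -0.9  0.4]
[ 231  261   83   29 1425] [511.4 279.7] [ 60.6 169.3] 89.84313201904297 0.09967759442181923
```

View pics/fin.png

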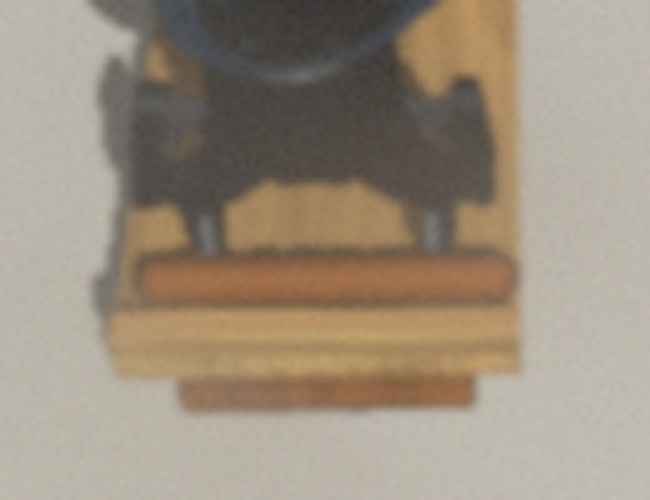

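The bar (155–510, 278) is parallel to the rail and almost touching it. I'll creep forward until the force rises.

>>> play_rows([
  {"dr": [0,0,0],"delta_pos": [0.5,0,0],"grip": 100},
  {"dr": [0,0,0],"delta_pos": [0.5,0,0],"grip": 100},
  {"dr": [0,0,0],"delta_pos": [0,0,0],"grip": 100},
])

```text
time_s: 17.85
tcp_pos: [0.514, 0.2543, 0.2347]
eef_rot: [3.142, 0.0, 1.718]
force: [0.3, 0.6, 0.1]
opening: 1.005
grip_force: 0.0
```

>>> play_rows([
  {"dr": [0,0,0],"delta_pos": [0.5,0,0],"grip": 100},
  {"dr": [0,0,0],"delta_pos": [0.5,0,0],"grip": 100},
  {"dr": [0,0,0],"delta_pos": [0,0,0],"grip": 100},
])

```text
time_s: 18.15
tcp_pos: [0.5139, 0.2553, 0.2347]
eef_rot: [3.142, -0.0, 1.718]
force: [0.2, -0.2, 0.5]
opening: 1.0
grip_force: 0.0
```

>>> play_rows([
  {"dr": [0,0,0],"delta_pos": [0.5,0,0],"grip": 100},
  {"dr": [0,0,0],"delta_pos": [0.5,0,0],"grip": 100},
  {"dr": [0,0,0],"delta_pos": [0,0,0],"grip": 100},
])

```text
time_s: 18.45
tcp_pos: [0.5137, 0.2563, 0.2347]
eef_rot: [3.142, -0.0, 1.718]
force: [-0.1, 0.3, 0.0]
opening: 1.003
grip_force: 0.0
```

>>> play_rows([
  {"dr": [0,0,0],"delta_pos": [0.5,0,0],"grip": 100},
  {"dr": [0,0,0],"delta_pos": [0,0,0],"grip": 100},
])

```text
time_s: 18.65
tcp_pos: [0.5136, 0.2568, 0.2347]
eef_rot: [-3.142, -0.0, 1.718]
force: [-0.7, 0.4, -0.5]
opening: 1.002
grip_force: 0.0
```

Run:
```python
from h import *
s=manip.state();print(s["time_s"],s["force"])
f=eyes.grab_frame("side");P=cloud(f);c=np.array([.5114,.2976]);a=np.radians(8.4);n=np.array([-np.sin(a),np.cos(a)]);e=np.array([n[1],-n[0]])
# height profile along n for three stations
u=(P[...,:2]-c)@e;v=(P[...,:2]-c)@n
for u0 in (-.06,-.03,0,.03,.06):
    m=(abs(u-u0)<.008)&(abs(v+.015)<.035)&(P[...,2]<.1)&(P[...,2]>.06)
    i=np.argsort(v[m]);vv=v[m][i];z=P[...,2][m][i]
    print(u0,[(round(1000*float(vv[(vv>=q)&(vv<q+.003)].mean())),round(1000*float(z[(vv>=q)&(vv<q+.003)].mean()),1)) for q in np.arange(-.05,.012,.003) if ((vv>=q)&(vv<q+.003)).any()])
```

```text
18.65 [-0.72042356  0.36545351 -0.52650008]
-0.06 [(-49, 67.5), (-45, 68.9), (-43, 68.2), (-39, 69.7), (-36, 85.2), (-34, 90.8), (-26, 87.1), (-24, 90.1), (-21, 90.8), (-18, 90.8), (-15, 90.4), (-13, 88.3), (-10, 85.0), (-7, 83.1), (-3, 83.6), (0, 83.8), (3, 84.1), (6, 76.1), (7, 72.6)]
-0.03 [(-49, 69.5), (-45, 69.9), (-42, 69.0), (-40, 69.7), (-38, 72.8), (-27, 86.7), (-25, 89.5), (-21, 90.6), (-18, 91.1), (-16, 89.1), (-13, 88.4), (-10, 85.6), (-7, 83.9), (-4, 84.2), (0, 84.3), (3, 84.6), (6, 75.8), (8, 74.2)]
0 [(-48, 69.6), (-45, 69.3), (-43, 68.6), (-40, 69.9), (-26, 88.3), (-24, 89.2), (-21, 90.8), (-19, 91.0), (-16, 90.6), (-12, 88.3), (-9, 84.6), (-6, 83.9), (-4, 84.1), (0, 84.2), (3, 84.8), (6, 74.6), (8, 74.7)]
0.03 [(-48, 70.4), (-46, 69.7), (-43, 68.8), (-40, 70.4), (-27, 88.1), (-24, 89.6), (-21, 90.9), (-19, 91.2), (-15, 90.0), (-12, 88.9), (-9, 85.1), (-7, 84.4), (-4, 83.9), (-1, 84.5), (2, 84.0), (6, 76.6), (8, 73.2)]
0.06 [(-48, 68.7), (-45, 69.5), (-43, 69.2), (-40, 69.6), (-35, 84.3), (-34, 93.1), (-29, 84.9), (-24, 90.2), (-22, 91.0), (-19, 91.3), (-15, 90.1), (-13, 88.3), (-10, 84.8), (-6, 84.8), (-4, 83.8), (0, 84.1), (2, 84.0), (6, 76.1), (8, 72.4)]
```

>>> play_rows([
  {"dr": [0,0,0],"delta_pos": [0.5,0,0],"grip": 100},
  {"dr": [0,0,0],"delta_pos": [0.5,0,0],"grip": 100},
  {"dr": [0,0,0],"delta_pos": [0,0,0],"grip": 100},
])

```text
time_s: 19.0
tcp_pos: [0.5136, 0.2575, 0.2347]
eef_rot: [-3.141, 0.0, 1.718]
force: [0.7, -4.4, 0.1]
opening: 1.0
grip_force: 2.0
```

>>> play_rows([
  {"dr": [0,0,0],"delta_pos": [0.5,0,0],"grip": 100},
  {"dr": [0,0,0],"delta_pos": [0,0,0],"grip": 100},
])

```text
time_s: 19.2
tcp_pos: [0.5136, 0.2577, 0.2347]
eef_rot: [-3.141, 0.001, 1.718]
force: [1.2, -8.1, 0.7]
opening: 1.0
grip_force: 3.9
```

The bar is now pressed against the rail at 8 N. I'll back off gently and then go up.

>>> play_rows([
  {"dr": [0,0,0],"delta_pos": [-0.5,0,0],"grip": 100},
  {"dr": [0,0,0],"delta_pos": [-0.5,0,0],"grip": 100},
  {"dr": [0,0,0],"delta_pos": [-1,0,0],"grip": 100},
  {"dr": [0,0,0],"delta_pos": [-3,0,0],"grip": 100},
  {"dr": [0,0,0],"delta_pos": [-15,0,0],"grip": 100},
  {"dr": [0,0,0],"delta_pos": [-20,0,0],"grip": 100},
  {"dr": [0,0,0],"delta_pos": [-20,0,-10],"grip": 100},
  {"dr": [0,0,0],"delta_pos": [-20,0,-30],"grip": 100},
  {"dr": [0,0,0],"delta_pos": [-20,0,-30],"grip": 100},
  {"dr": [0,0,0],"delta_pos": [-20,0,-30],"grip": 100},
  {"dr": [0,0,0],"delta_pos": [0,0,0],"grip": 100},
  {"dr": [0,0,0],"delta_pos": [0,0,0],"grip": 100},
])

```text
time_s: 20.4
tcp_pos: [0.531, 0.1386, 0.3349]
eef_rot: [3.141, -0.0, 1.717]
force: [0.9, -0.2, -1.2]
opening: 0.998
grip_force: 0.0
```

```bash
python3 bars.py
python3 - <<'E'
from h import *
f=eyes.grab_frame("side");P=cloud(f);c=np.array([.5114,.2976]);a=np.radians(8.4);n=np.array([-np.sin(a),np.cos(a)]);e=np.array([n[1],-n[0]])
u=(P[...,:2]-c)@e;v=(P[...,:2]-c)@n
for u0 in (-.06,-.03,0,.03,.06):
    m=(abs(u-u0)<.008)&(v<-.005)&(v>-.06)&(P[...,2]<.1)&(P[...,2]>.0865)
    print(u0,v[m].mean().round(4),v[m].min().round(4))
cv2.imwrite("pics/fin2.png",cv2.resize(f["image"][80:320,180:380,::-1],None,fx=2.5,fy=2.5,interpolation=cv2.INTER_CUBIC))
E
```

```text
20.4 [0.531  0.1386 0.3349] [ 3.1407e+00 -1.0000e-04  1.7165e+00] [ 0.9 -0.2 -1.2]
[ 231  272   83   18 1272] [512.8 288.1] [169.1  36.1] 7.972532749176025 0.09455966009747019
-0.06 -0.0164 -0.0261
-0.03 -0.0175 -0.0269
0 -0.0173 -0.0273
0.03 -0.0173 -0.0273
0.06 -0.0164 -0.0248
```

View pics/fin2.png

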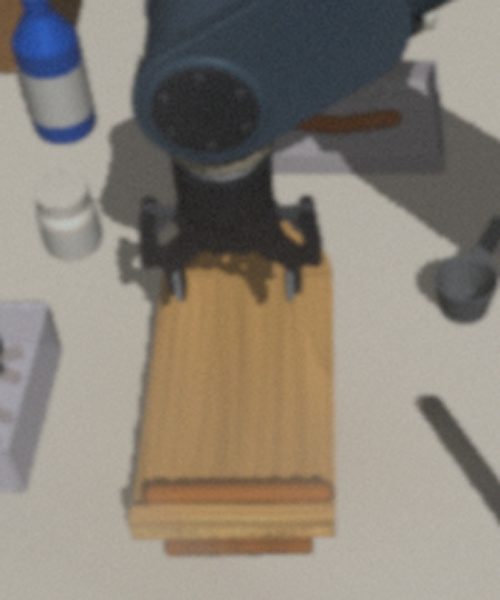

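The straight bar rests against the rail and parallel to it (145–332, 491). The bent bar is in the tray (350,122), and the robot is clear of both.

```bash
python3 -c "
from bench import manip
print(manip.hand_in())"
```

```text
the job is handed in; nothing more can be done
None
```

The bent bar is in the hook tray, the straight bar was then rolled up against the rail and parallel to it, both are released, and the job was handed in at about 20 s; no verdict came back.

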